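# Tip washed nuts onto the drain bars and take off the large one

## Task

Sort the two washed hex nuts by tipping, not by hand: lift the hinged tray of the drain box by its handle so that both nuts slide out onto the bars, the small nut dropping through into the pan and the large one staying on top. Then pick the large nut off the bars and put it in the wide, shallow round bowl, leaving the small nut in the pan and the bowl standing upright.

Things in the scene. Friction and masses are not known exactly. Their poses are not given: they have to be found in the camera images.
- drain_box: Fixed grey open box 156 mm square. Origin: centre of its underside on the bench; z up, +y towards the tray hinged on it. Five round 6 mm steel bars along y, 20 mm gaps, tops at z 50 mm, lie over a pan (floor z 4). Rim to z 62 on three sides (inner faces x +-75, y -75), none at the tray. Tray when level: floor x +-58, y 72 to 192, floor top z 63, walls to z 78 but for its first 36 mm at the bars.
- handle (a point): Middle of the tray's handle: round dark bar 10 mm thick along the box's x, 80 mm free, 37 mm clear towards the tray. It turns about a hinge along x at box y 78, z 60; level, the bar is at y 233, z 100 (155 out, 40 up from the hinge). Lifted, it swings up and over towards the bars, 1.4 rad at most. Nearly free hinge, 2 to 4 N; falls level if let go. Tip 1.3 rad to empty it.
- large_nut: Plain steel hex nut, 41 mm across flats (47 across corners), 30 mm tall, 23 mm bore, 0.16 kg; starts flat in the tray. Origin: centre of one end face (underside at the start), the nut's middle 15 mm along z; z along the bore; flats face x and every 60 degrees from it. On the bars it may lie flat, on its side or tilted.
- small_nut: Plain steel hex nut, 13 mm across flats, 8 mm tall, 12 g; starts flat in the tray. Origin: centre of its underside, z along the bore. It passes between the bars.
- bowl: Loose, wide, shallow round steel bowl, 120 mm across the rim, 40 mm high, 3 mm wall, on the bench to the right (-y) of the drain box. Origin: centre of its underside, z up. The square bin and the tall beaker near it are not meant, nor is the second large nut lying on the bench.
Things that resemble listed ones, but are neither listed nor needed, are in the scene too. What is shaped like the large_nut but pink or red is not meant. What is shaped like the bowl but yellow is not meant.

How it is judged:
By the outcome, as a careful person would: the job done as asked, in the order asked, and still so for the second after the job is handed in, with the robot touching nothing.
It also fails if it takes over 64 s, if anything falls off the work surface, if the arm or the gripper's body presses on something with over 40 N, if the wrist force passes 120 N, or if a joint passes its speed limit or range.

## Robot

A 7-joint arm with a two-finger parallel gripper is mounted at the origin on the work surface. World frame = base frame: x ahead of the robot, y to its left, z up, the work surface at z = 0. Lengths are in m, angles in rad, forces in N, time in s.
With the tool pointing down it reaches from about 0.4 to 0.925 m from the base axis. Payload 5.6 kg.
Tool frame: the origin (TCP) lies midway between the tips of the shut fingers; the grasp point (between the pads) lies 19 mm behind it (pinch_z is the distance from the TCP to the grasp point, in m); z points along the fingers, y is the line along which they close (so a half turn about z gives the same grasp; the last joint's range is limited). The gripper opens to 85 mm and grips with 20 to 120 N. Pads are 22 mm wide; open, the fingers measure 114 mm over their backs; the gripper's body (76 mm by 85 mm) begins 54 mm behind the grasp point. The pads swing forward as they close: fully open they stand 13 mm farther back than shut.
Start: joints at [1.189, 0.468, -0.012, 1.603, 0.006, 1.071, -0.056], TCP at [0.216, -0.613, 0.231] pointing down, gripper open.
Joint ranges: [-2.53, 2.53], [-0.31, 2.02], [-1.57, 1.55], [0.28, 2.44], [-1.29, 4.43], [0.15, 1.84], [-2.92, 2.92]. Speed limits (rad/s): [2.57, 2.57, 3.14, 3.14, 3.14, 3.14, 3.14].

## Interface

Orientations are given as a unit quaternion [w, x, y, z].
In Python, from cell import * gives the robot as it stands.
- The arm moves only by the tool servo_tool, never from a script. Its argument "motion" is a list of rows, each a list of 4 numbers: the shift along the tool's x, y, z in units of 3 cm (1.0 is 3 cm), then the turn about the tool's z in units of 0.1 rad (1.0 is 0.1 rad). In form: [[dx, dy, dz, twist], ...]. A call has 1 to 20 rows; each row shifts and turns the commanded pose from where the row before left it, along the tool's axes as they then stand; what a row does not reach is not made up. A row lasts 1/12 s, in which the tool goes at most 41.7 mm and 7.16 degrees, less where a joint would pass 70% of its speed; a pose out of reach is approached as far as the arm can. A call with a number of a shift or a turn outside -1 to 1 is refused whole. A call with a gripper value outside its range is refused whole. "grip" is the opening, from 0 (shut) to 1 (fully open), set as the call begins (left out, the last holds). The fingers move at their own pace and stop on an object; "newtons" is the grip in N (left out, the last holds). Time passes only in rows, so rows that do not move let the fingers close. It gives the time, the measured TCP pose, the force, the opening and the grip force at its end, in the units of the state.
- read_state(): the state, without advancing time (a new reading comes with each control period).
- get_image(name): name is "scene" or "side" or "wrist"; returns a dict with "img" (400x640x3 uint8, blue, green, red), "fovy" (degrees; the focal length in pixels is half the picture's height over the tangent of half this angle, whatever the lens; pixels are square), "cx", "cy" (the principal point, pixels), "position" and "orientation" of the camera in the world. Camera axes: x right, y down, z forward; pixel columns grow to the right and rows downward; lengths in m; the calibration is good to about 2 mm. A picture is of the moment at which its call begins. There is no depth.
- job_done(): hands the job in; it is judged then, once.
The state is a dict: "clock": time; "qpos": joint angles; "joint_velocities": joint speeds; "joint_efforts": joint torques, N m; "position": TCP position; "eef_rot": TCP orientation; "ft_force": force on the tool from outside, world axes, zero at the start; "ft_torque": the same for the moment, N m; "width": opening from 0.0 (shut) to 1.0 (fully open); "grip_force": force on a finger pad.
Only numpy, scipy, OpenCV 4.12 (cv2) and the standard library are available. Lean on these libraries where they do the work, as an engineer would, in place of code of your own. Each camera call takes 0.05 s, during which the arm holds its last target. There are 200 camera calls.

## Working session

There is one attempt and no reset: what is moved stays moved. The work goes in short steps, Python scripts to look and compute and a tool call to move; the robot and the scene stay as the last step left them, time stands still between calls to the robot, and variables do not carry over. Pictures are saved under pics/ and viewed, at most 10 in all, crops included, and the job is handed in when it is done.

Besides the shell and the picture viewer there is one more tool, called after ">>>" by a JSON object that holds its "op" and its "data", one argument or row to a line. servo_tool: Moves the arm, as the interface text tells. Shifts and turns lie within -1 to 1; 1 stands for 3 cm of shift or 0.1 rad of turn. Its arguments: {"type":"object","properties":{"motion":{"type":"array","items":{"type":"array","items":{"type":"number"}}},"grip":{"type":"number"},"newtons":{"type":"number"}},"required":["motion"]}

```bash
mkdir -p pics; ls
cat > h.py <<'E'
from cell import *
import numpy as np, cv2
from scipy.spatial.transform import Rotation as R
def rot(q): return R.from_quat([q[1],q[2],q[3],q[0]]).as_matrix()
def cam(d):
    f=200/np.tan(np.radians(d["fovy"])/2); return f,d["cx"],d["cy"],np.array(d["position"]),rot(d["orientation"])
def ray(d,u,v):
    f,cx,cy,p,M=cam(d); r=M@np.array([(u-cx)/f,(v-cy)/f,1]); return p,r/np.linalg.norm(r)
def onz(d,u,v,z):
    p,r=ray(d,u,v); return p+r*(z-p[2])/r[2]
def proj(d,X):
    f,cx,cy,p,M=cam(d); c=M.T@(np.array(X)-p); return np.array([cx+f*c[0]/c[2],cy+f*c[1]/c[2]])
def snap(n,fn): 
    d=get_image(n); cv2.imwrite("pics/"+fn+".png",d["img"]); np.save("pics/"+fn+".npy",d,allow_pickle=True); return d
def ld(fn): return np.load("pics/"+fn+".npy",allow_pickle=True).item()
E
python3 - <<'E'
from h import *
a=snap("scene","s0");b=snap("side","d0")
for d in(a,b): print(d["fovy"],d["cx"],d["cy"],d["position"],d["orientation"])
s=read_state();print(s["clock"],s["position"],s["eef_rot"],s["ft_force"],s["width"])
E
```

```text
pics
55.11970649732397 319.8328595165787 192.1811724167083 [ 0.83418354 -0.33273248  0.79128304] [-0.26491157  0.84439049  0.44311762 -0.14308508]
43.182704561754214 315.4209717572571 201.29739271819628 [-0.04769227  0.59989387  0.7954553 ] [ 0.13329831 -0.27716852  0.86962357 -0.38621759]
0.1 [ 0.21580304 -0.61259473  0.23043471] [-7.78034120e-04  9.85690680e-01  1.68562268e-01 -1.99121735e-04] [-0.13386689  0.91824512 -0.85035345] 0.9982642519544095
```

View pics/s0.png

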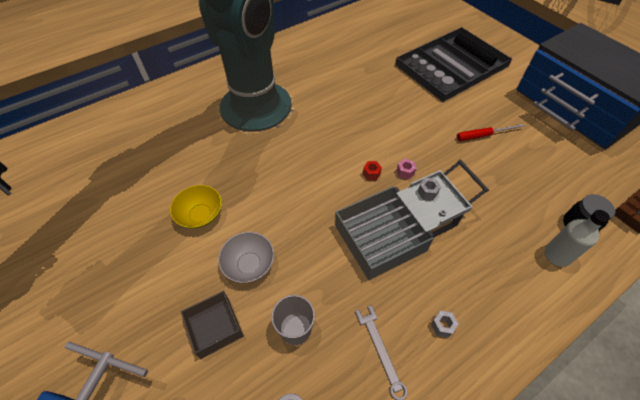

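View pics/d0.png

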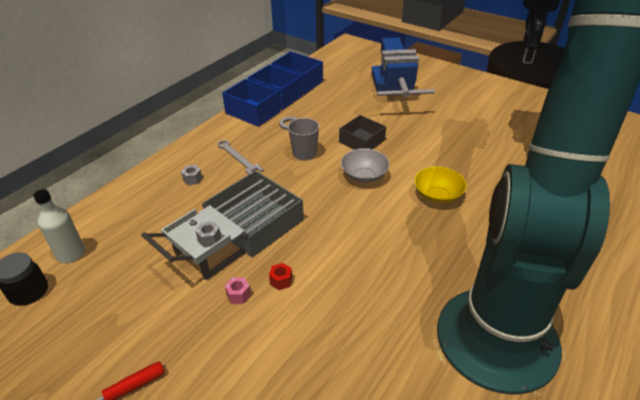

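Candidates in the scene view:
- **Large nut:** grey in the tray (430,186), bench nut (445,323), red (372,170), pink (407,169). I choose (430,186).
- **Bowl:** grey shallow (246,258), yellow (197,207), beaker (293,320), bin (212,325). I choose (246,258).

Next is the one close crop to check these choices and get the box corners.

Run:
```python
from h import *
a=ld("s0")["img"][150:290,325:495]; b=ld("d0")["img"][165:285,140:310]
A=cv2.resize(a,None,fx=4.5,fy=4.5,interpolation=cv2.INTER_CUBIC)[:600];cv2.imwrite("pics/c1.png",A[:600])
cv2.imwrite("pics/c2.png",cv2.resize(b,None,fx=4.5,fy=4.5,interpolation=cv2.INTER_CUBIC))
```

```text
(no output)
```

View pics/c1.png

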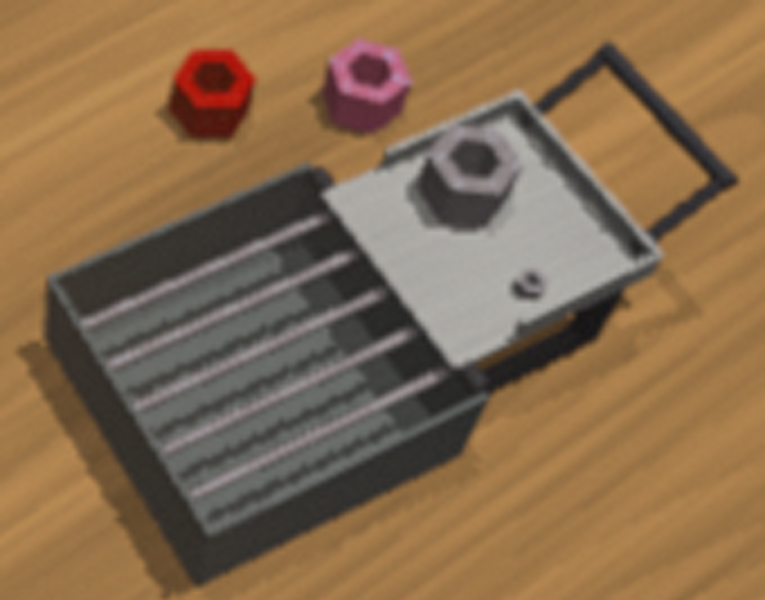

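Run:
```python
from h import *
from scipy.optimize import least_squares
d=ld("s0")
P=[((47,282),(-78,-78,62)),((203,536),(78,-78,62)),((490,397),(78,78,62)),((315,168),(-78,78,62)),((520,95),(-60,194,78)),((660,252),(60,194,78)),((607,48),(-45,233,105)),((733,180),(45,233,105))]
px=np.array([(325+u/4.5,150+v/4.5) for (u,v),_ in P]);L=np.array([x for _,x in P])/1e3
def W(p,X): c,s=np.cos(p[2]),np.sin(p[2]); X=np.atleast_2d(X); return np.c_[p[0]+c*X[:,0]-s*X[:,1],p[1]+s*X[:,0]+c*X[:,1],X[:,2]]
g=onz(d,400,230,.05)
best=min((least_squares(lambda p:(np.array([proj(d,x) for x in W(p,L)])-px).ravel(),[g[0],g[1],t],loss="soft_l1") for t in(0,1.5,3,-1.5)),key=lambda r:r.cost)
p=best.x;print(p,best.cost);print(np.round(best.fun.reshape(-1,2),1))
np.save("box.npy",p)
print("handle",W(p,[[0,.233,.1]]),"hinge",W(p,[[0,.078,.06]]))
# side check
e=ld("d0")
for x in W(p,L): print(np.round(proj(e,x)),end=" ")
print("handle dir (box +y)",-np.sin(p[2]),np.cos(p[2]))
n=onz(d,325+472/4.5,150+160/4.5,.093);print("nut",n)
# bowl: grey mask by ellipse at rim z=.04
for nm,(u,v) in {"bowl":(246,258)}.items(): print(nm,onz(d,u,v-0,.03))
hsv=cv2.cvtColor(d["img"],cv2.COLOR_BGR2HSV);m=(hsv[...,1]<60).astype(np.uint8)*255
c=[k for k in cv2.findContours(m,0,1)[0] if cv2.pointPolygonTest(k,(246,258),False)>=0]
if c:
  k=max(c,key=cv2.contourArea);print(cv2.boundingRect(k),cv2.fitEllipse(cv2.convexHull(k)))
  q=np.array([onz(d,*t[0],.04) for t in cv2.convexHull(k)]);print(q.min(0),q.max(0))
```

```text
[ 0.5612147   0.01684722 -0.13663011] 6.341456151272516
[[-0.5 -0.9]
 [ 0.8  0.7]
 [-0.2  0.7]
 [-1.3 -1.1]
 [-0.2 -1.4]
 [ 1.9  1.9]
 [ 1.   0.4]
 [-0.7 -0.7]]
handle [[0.59295056 0.2476758  0.1       ]] hinge [[0.57183872 0.09412031 0.06      ]]
[302. 198.] [255. 169.] [201. 201.] [248. 236.] [195. 257.] [159. 227.] [170. 255.] [143. 232.] handle dir (box +y) 0.1362054048818345 0.9906806184038202
nut [0.55392653 0.15417764 0.093     ]
bowl [ 0.44354747 -0.26492281  0.03      ]
(219, 232, 55, 51) ((245.73709106445312, 256.9785461425781), (48.847312927246094, 56.484275817871094), 64.8591537475586)
[ 0.38497566 -0.32284003  0.04      ] [ 0.50336838 -0.20475424  0.04      ]
```

View pics/c2.png

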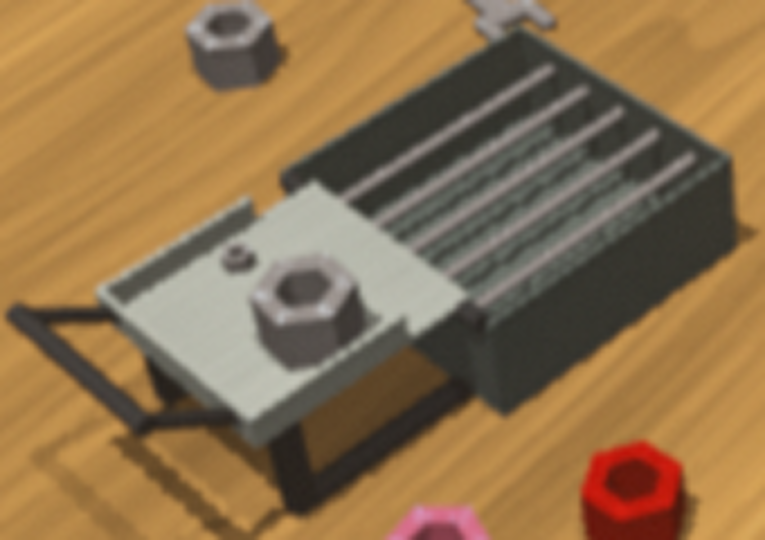

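The crop shows the steel nut standing in the tray at scene (429,186), with the small nut at (442,213), so the choice holds. In the side view the handle corners are at (171,259) and (143,234), which agree with the fit. Next I move above the handle.

>>> {"op": "servo_tool", "data": {
  "motion": [
    [0,0,0,0.95],
    [0,0,0,0.95],
    [0,0,0,0.95],
    [0,0,0,0.95],
    [0,0,0,0.95],
    [0.27,-0.94,0,0],
    [0.27,-0.94,0,0],
    [0.27,-0.94,0,0],
    [0.27,-0.94,0,0],
    [0.27,-0.94,0,0],
    [0.27,-0.94,0,0],
    [0.27,-0.94,0,0],
    [0.27,-0.94,0,0],
    [0.27,-0.94,0,0],
    [0.27,-0.94,0,0],
    [0.27,-0.94,0,0],
    [0.27,-0.94,0,0],
    [0.27,-0.94,0,0],
    [0.27,-0.94,0,0],
    [0.27,-0.94,0,0]
  ],
  "grip": 0.45
}}

```text
clock: 1.77
position: [0.394, -0.209, 0.2311]
eef_rot: [0.0, 0.998, -0.068, -0.0]
ft_force: [0.6, -0.5, -0.4]
width: 0.45
grip_force: 0.0
```

>>> {"op": "servo_tool", "data": {
  "motion": [
    [0.27,-0.94,0,0],
    [0.27,-0.94,0,0],
    [0.27,-0.94,0,0],
    [0.27,-0.94,0,0],
    [0.27,-0.94,0,0],
    [0.27,-0.94,0,0],
    [0.27,-0.94,0,0],
    [0.27,-0.94,0,0],
    [0.27,-0.94,0,0],
    [0.27,-0.94,0,0],
    [0.27,-0.94,0,0],
    [0.27,-0.94,0,0],
    [0.27,-0.94,0,0],
    [0.27,-0.94,0.3,0],
    [0.27,-0.94,0.3,0],
    [0.27,-0.94,0.3,0],
    [0.27,-0.94,0.3,0],
    [0,0,0,0],
    [0,0,0,0]
  ]
}}

```text
clock: 3.35
position: [0.5944, 0.2474, 0.1936]
eef_rot: [0.0, 0.998, -0.067, -0.001]
ft_force: [-0.0, -1.4, -0.4]
width: 0.453
grip_force: 0.0
```

```bash
cat >> h.py <<'E'
def to(X):
    s=read_state();M=rot(s["eef_rot"]);p=np.array(s["position"])
    return np.round(M.T@(np.array(X)-p)/.03,2)
def st():
    s=read_state();M=rot(s["eef_rot"]);print(round(s["clock"],2),np.round(s["position"],4),"yaw",round(np.arctan2(M[1,0],M[0,0]),4),"z",np.round(M[:,2],3),"F",np.round(s["ft_force"],1),"w",round(s["width"],3),"g",round(s["grip_force"],1),"q",np.round(s["qpos"],2))
E
python3 - <<'E'
from h import *
st();d=snap("wrist","w1");print(to([.593,.2477,.082]),proj(d,[.593,.2477,.1]))
h=cv2.cvtColor(d["img"],cv2.COLOR_BGR2HSV)
E
```

```text
3.35 [0.5944 0.2474 0.1936] yaw -0.1332 z [-0.003 -0.    -1.   ] F [-0.  -1.4 -0.4] w 0.453 g 0.0 q [-0.17  0.53 -0.38  1.63  0.22  1.02 -2.33]
[-0.06 -0.06  3.74] [321.81447212 206.32994014]
```

View pics/w1.png

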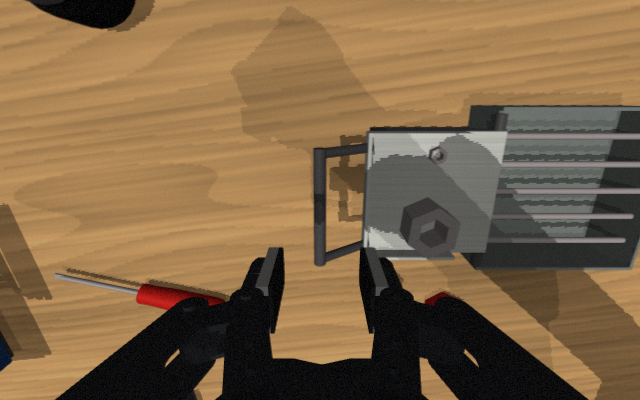

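The wrist view shows the bar at column 319, rows 150–265, with predicted centre (322,206). The fingers straddle it, so I descend and grip gently.

>>> {"op": "servo_tool", "data": {
  "motion": [
    [0,-0.02,0.62,0],
    [0,-0.02,0.62,0],
    [0,0,0.62,0],
    [0,0,0.62,0],
    [0,0,0.62,0],
    [0,0,0.6,0],
    [0,0,0,0]
  ]
}}

```text
clock: 3.98
position: [0.5936, 0.2437, 0.0811]
eef_rot: [0.002, 0.998, -0.069, -0.003]
ft_force: [-0.5, -0.4, -0.2]
width: 0.451
grip_force: 0.0
```

>>> {"op": "servo_tool", "data": {
  "motion": [
    [0,0,0,0],
    [0,0,0,0],
    [0,0,0,0],
    [0,0,0,0],
    [0,0,0,0],
    [0,0,0,0]
  ],
  "grip": 0,
  "newtons": 30
}}

```text
clock: 4.48
position: [0.5968, 0.2491, 0.0861]
eef_rot: [-0.002, 0.998, -0.068, 0.002]
ft_force: [2.4, 5.9, 0.2]
width: 0.104
grip_force: 29.3
```

Run:
```python
from h import *
st()
# arc waypoints, in units: tool y = -box y, tool z = down; every 0.1 rad
p=lambda t:np.array([-(155*np.cos(t)-40*np.sin(t)),-(155*np.sin(t)+40*np.cos(t))])/30
for t in np.arange(0,1.35,.1): print(round(t,1),np.round(p(t+.1)-p(t),2))
```

```text
4.48 [0.5968 0.2491 0.0861] yaw -0.1354 z [ 0.004  0.004 -1.   ] F [2.4 5.9 0.2] w 0.104 g 29.3 q [-0.2   0.66 -0.34  1.7   0.28  0.83 -2.37]
0.0 [ 0.16 -0.51]
0.1 [ 0.21 -0.49]
0.2 [ 0.26 -0.47]
0.3 [ 0.3  -0.44]
0.4 [ 0.34 -0.41]
0.5 [ 0.38 -0.37]
0.6 [ 0.42 -0.33]
0.7 [ 0.45 -0.29]
0.8 [ 0.48 -0.24]
0.9 [ 0.5  -0.19]
1.0 [ 0.51 -0.14]
1.1 [ 0.53 -0.09]
1.2 [ 0.53 -0.04]
1.3 [0.53 0.02]
```

>>> {"op": "servo_tool", "data": {
  "motion": [
    [0,0.08,-0.26,0],
    [0,0.08,-0.25,0],
    [0,0.1,-0.25,0],
    [0,0.11,-0.24,0],
    [0,0.09,-0.16,0],
    [0,0.09,-0.16,0],
    [0,0.09,-0.15,0],
    [0,0.1,-0.15,0],
    [0,0.1,-0.15,0],
    [0,0.1,-0.14,0],
    [0,0.11,-0.14,0],
    [0,0.11,-0.14,0],
    [0,0.12,-0.13,0],
    [0,0.12,-0.13,0],
    [0,0.13,-0.12,0],
    [0,0.13,-0.12,0],
    [0,0.14,-0.11,0],
    [0,0.14,-0.11,0],
    [0,0.14,-0.11,0]
  ]
}}

```text
clock: 6.07
position: [0.5886, 0.1887, 0.1782]
eef_rot: [-0.003, 0.998, -0.067, 0.003]
ft_force: [1.4, 6.3, 4.9]
width: 0.1
grip_force: 29.3
```

>>> {"op": "servo_tool", "data": {
  "motion": [
    [0,0.15,-0.1,0],
    [0,0.15,-0.1,0],
    [0,0.15,-0.09,0],
    [0,0.16,-0.08,0],
    [0,0.16,-0.08,0],
    [0,0.16,-0.08,0],
    [0,0.17,-0.06,0],
    [0,0.17,-0.06,0],
    [0,0.17,-0.06,0],
    [0,0.17,-0.05,0],
    [0,0.17,-0.05,0],
    [0,0.17,-0.04,0],
    [0,0.26,-0.05,0],
    [0,0.27,-0.04,0],
    [0,0.26,-0.02,0],
    [0,0.27,-0.02,0],
    [0,0,0,0],
    [0,0,0,0],
    [0,0,0,0],
    [0,0,0,0]
  ]
}}

```text
clock: 7.73
position: [0.5761, 0.0949, 0.206]
eef_rot: [0.0, 0.998, -0.069, 0.002]
ft_force: [1.8, -0.6, 7.6]
width: 0.101
grip_force: 32.0
```

Run:
```python
from h import *
st();a=snap("scene","s1");b=snap("side","d1")
A=cv2.resize(a["img"][120:290,320:500],None,fx=2.2,fy=2.2);B=cv2.resize(b["img"][120:290,140:320],None,fx=2.2,fy=2.2)
cv2.imwrite("pics/c3.png",np.hstack([A,B]))
```

```text
7.73 [0.5761 0.0949 0.206 ] yaw -0.1372 z [ 0.003 -0.001 -1.   ] F [ 1.8 -0.6  7.6] w 0.101 g 32.0 q [ 0.07  0.42 -0.38  1.78  0.18  0.98 -2.08]
```

View pics/c3.png

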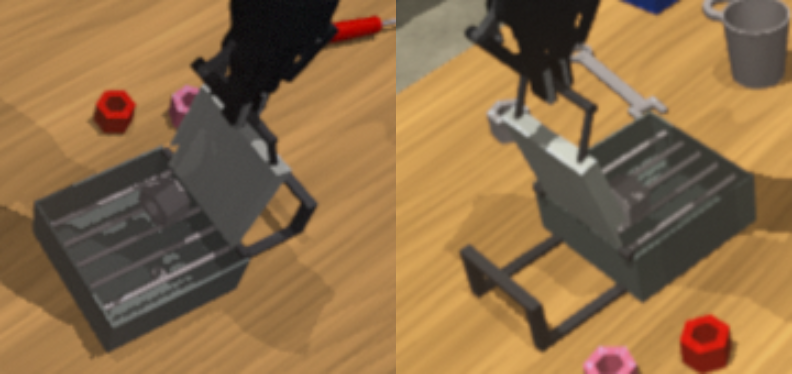

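Both nuts have left the tray: the large one is on the bars near the tray (scene crop (165,203)), and the small one appears to be in the pan (170,262). I lower the tray.

>>> {"op": "servo_tool", "data": {
  "motion": [
    [0,-0.26,0.02,0],
    [0,-0.27,0.02,0],
    [0,-0.26,0.04,0],
    [0,-0.27,0.05,0],
    [0,-0.26,0.07,0],
    [0,-0.25,0.07,0],
    [0,-0.25,0.09,0],
    [0,-0.25,0.1,0],
    [0,-0.24,0.12,0],
    [0,-0.24,0.12,0],
    [0,-0.23,0.14,0],
    [0,-0.22,0.15,0],
    [0,-0.21,0.16,0],
    [0,-0.21,0.17,0],
    [0,-0.19,0.18,0],
    [0,-0.19,0.19,0],
    [0,-0.17,0.2,0],
    [0,-0.17,0.21,0],
    [0,-0.15,0.22,0],
    [0,-0.15,0.22,0]
  ]
}}

```text
clock: 9.5
position: [0.594, 0.229, 0.128]
eef_rot: [-0.001, 0.998, -0.068, 0.001]
ft_force: [4.7, 3.4, 2.5]
width: 0.101
grip_force: 34.8
```

>>> {"op": "servo_tool", "data": {
  "motion": [
    [0,-0.13,0.23,0],
    [0,-0.13,0.24,0],
    [0,-0.11,0.24,0],
    [0,-0.1,0.25,0],
    [0,-0.08,0.25,0],
    [0,-0.08,0.24,0],
    [0,0,0,0]
  ]
}}

```text
clock: 10.08
position: [0.5965, 0.2483, 0.0833]
eef_rot: [-0.001, 0.998, -0.068, 0.001]
ft_force: [6.9, 5.4, 1.0]
width: 0.099
grip_force: 35.6
```

>>> {"op": "servo_tool", "data": {
  "motion": [
    [0,0,0,0],
    [0,0,0,0],
    [0,0,0,0],
    [0,0,-0.6,0],
    [0,0,-0.9,0],
    [0,0,-0.9,0],
    [0,0,-0.9,0],
    [0,0,-0.8,0],
    [0,0.3,-0.8,0],
    [0,0.8,0,0],
    [0,0.8,0,0],
    [0,0,0,0],
    [0,0,0,0]
  ],
  "grip": 0.4
}}

```text
clock: 11.17
position: [0.5872, 0.1873, 0.231]
eef_rot: [0.001, 0.998, -0.07, -0.001]
ft_force: [0.0, 0.3, -0.0]
width: 0.399
grip_force: 0.0
```

Run:
```python
from h import *
st();a=snap("scene","s2");b=snap("side","d2");w=snap("wrist","w2")
A=cv2.resize(a["img"][170:290,325:455],None,fx=3,fy=3,interpolation=2)[:300];B=cv2.resize(b["img"][165:265,175:305],None,fx=3,fy=3,interpolation=2)
c=proj(w,[.56,.05,.05]);print(c)
cv2.imwrite("pics/c4.png",np.vstack([np.hstack([A,B]),cv2.resize(w["img"][0:230,180:640],(780,390))[:300]]))
```

```text
11.17 [0.5872 0.1873 0.231 ] yaw -0.1398 z [-0.002 -0.002 -1.   ] F [ 0.   0.3 -0. ] w 0.399 g 0.0 q [-0.07  0.45 -0.39  1.67  0.19  1.06 -2.23]
[454.30539552 185.31711992]
```

View pics/c4.png

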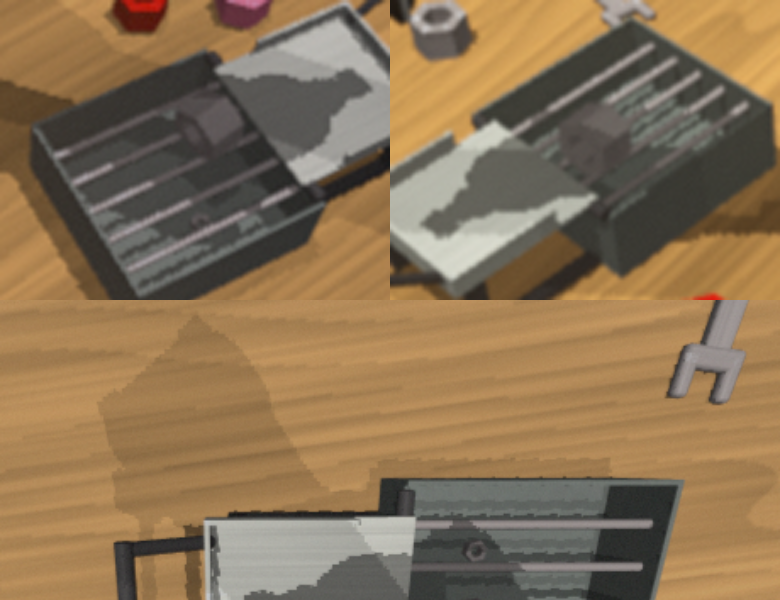

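The small nut is in the pan and the large nut lies on the bars, apparently on its side. I shift over it for a close wrist view.

>>> {"op": "servo_tool", "data": {
  "motion": [
    [0,0.9,0,0],
    [0,0.9,0,0],
    [0,0.9,0,0],
    [0,0.9,0,0],
    [0,0,0,0],
    [0,0,0,0]
  ],
  "grip": 0.75
}}

```text
clock: 11.82
position: [0.573, 0.082, 0.2313]
eef_rot: [0.0, 0.998, -0.069, -0.0]
ft_force: [-0.2, 0.4, 0.1]
width: 0.747
grip_force: 0.0
```

Run:
```python
from h import *
st();w=snap("wrist","w3");a=ld("s2");b=ld("d2")
# triangulate silhouette centre
p1,r1=ray(a,325+210/3,170+123/3);p2,r2=ray(b,175+205/3,165+137/3)
A=np.c_[r1,-r2];t=np.linalg.lstsq(A,p2-p1,rcond=None)[0];x=(p1+r1*t[0]+p2+r2*t[1])/2;print(x,np.linalg.norm(p1+r1*t[0]-p2-r2*t[1]))
c=proj(w,x);print(c)
y0=int(np.clip(c[1]-75,0,250));x0=int(np.clip(c[0]-100,0,440));print(x0,y0)
cv2.imwrite("pics/c5.png",cv2.resize(cv2.convertScaleAbs(w["img"][y0:y0+150,x0:x0+200],alpha=1.5),None,fx=4,fy=4,interpolation=2))
```

```text
11.82 [0.573  0.082  0.2313] yaw -0.1382 z [-0.001 -0.    -1.   ] F [-0.2  0.4  0.1] w 0.747 g 0.0 q [ 0.09  0.38 -0.37  1.76  0.16  1.03 -2.05]
[0.549598   0.05850152 0.06705133] 0.0025023347249083882
[347.4198003  200.92544123]
247 125
```

View pics/c5.png

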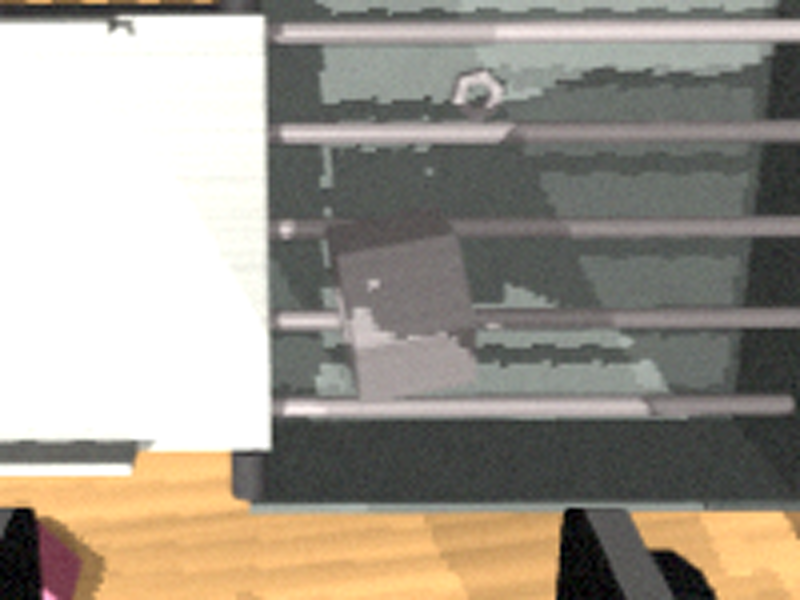

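The nut lies on its side between the bars, with its bore roughly along box y. Its end edges run from about crop (335,240) to (360,398) on the left and (460,238) to (475,383) on the right. The small nut is in the pan at (480,92). I cast those corners to get its pose.

Run:
```python
from h import *
w=ld("w3");p=np.load("box.npy");c,s=np.cos(p[2]),np.sin(p[2])
B=lambda X:np.round(np.array([(X[0]-p[0])*c+(X[1]-p[1])*s,-(X[0]-p[0])*s+(X[1]-p[1])*c,X[2]])*1e3,1)
print("cam",B(w["position"]))
px=lambda u,v:(247+u/4,125+v/4)
for n,u,v in [("darkL",328,228),("darkR",440,212),("upL",340,255),("upR",460,238),("midL",355,335),("midR",472,330),("loL",360,398),("loR",475,383)]:
  print(n,[list(B(onz(w,*px(u,v),z))[:2]) for z in(.055,.0785,.090)])
print("bars",[B(onz(w,*px(320,v),.05))[0] for v in(33,132,228,320,405)], "tray edge",B(onz(w,*px(267,230),.063)))
```

```text
cam [ 84.   66.6 373.8]
darkL [[np.float64(-0.1), np.float64(58.6)], [np.float64(6.1), np.float64(59.2)], [np.float64(9.1), np.float64(59.5)]]
darkR [[np.float64(4.2), np.float64(29.2)], [np.float64(10.1), np.float64(31.9)], [np.float64(13.0), np.float64(33.3)]]
upL [[np.float64(-7.5), np.float64(55.4)], [np.float64(-0.8), np.float64(56.2)], [np.float64(2.5), np.float64(56.6)]]
upR [[np.float64(-2.9), np.float64(23.7)], [np.float64(3.5), np.float64(26.8)], [np.float64(6.7), np.float64(28.4)]]
midL [[np.float64(-30.1), np.float64(51.1)], [np.float64(-21.7), np.float64(52.2)], [np.float64(-17.6), np.float64(52.8)]]
midR [[np.float64(-28.7), np.float64(19.4)], [np.float64(-20.4), np.float64(22.9)], [np.float64(-16.3), np.float64(24.6)]]
loL [[np.float64(-48.6), np.float64(49.4)], [np.float64(-38.8), np.float64(50.7)], [np.float64(-34.0), np.float64(51.3)]]
loR [[np.float64(-44.1), np.float64(17.9)], [np.float64(-34.7), np.float64(21.5)], [np.float64(-30.1), np.float64(23.2)]]
bars [np.float64(50.0), np.float64(24.5), np.float64(-1.4), np.float64(-27.5), np.float64(-52.8)] tray edge [ 1.5 74.5 63. ]
```

>>> {"op": "servo_tool", "data": {
  "motion": [
    [0,0,0,-0.9],
    [0,0,0,-0.9],
    [0,0,0,-0.9],
    [0,0,0,-0.9],
    [0,0,0,-0.9],
    [0,0,0,-0.9],
    [0,0,0,-0.9],
    [0,0,0,-0.9],
    [0,0,0,-0.9],
    [0,0,0,-0.9],
    [0,0,0,-0.9],
    [0,0,0,-0.9],
    [0,0,0,-0.9],
    [0,0,0,-0.9],
    [0,0,0,-0.9],
    [0,0,0,-0.9],
    [0,0,0,-0.9],
    [0,0,0,-0.9],
    [0,0,0,-0.95],
    [0,0,0,0]
  ]
}}

```text
clock: 13.53
position: [0.5729, 0.0853, 0.2315]
eef_rot: [-0.001, 0.702, 0.712, 0.0]
ft_force: [0.2, 0.4, -0.6]
width: 0.749
grip_force: 0.0
```

Run:
```python
from h import *
st();print(to([.549,.058,.053]))
```

```text
13.53 [0.5729 0.0853 0.2315] yaw 1.5842 z [-0.     0.002 -1.   ] F [ 0.2  0.4 -0.6] w 0.749 g 0.0 q [ 0.35  0.46 -0.73  1.74  0.34  1.07 -0.48]
[-0.91 -0.81  5.95]
```

Align above at TCP z≈0.12, then check once from the wrist before the final descent.

>>> {"op": "servo_tool", "data": {
  "motion": [
    [-0.45,-0.4,0.4,0],
    [-0.45,-0.4,0.5,0],
    [0,0,0.7,0],
    [0,0,0.7,0],
    [0,0,0.6,0],
    [0,0,0.5,0],
    [0,0,0,0],
    [0,0,0,0]
  ]
}}

```text
clock: 14.2
position: [0.5489, 0.0571, 0.1292]
eef_rot: [-0.001, 0.704, 0.71, -0.0]
ft_force: [0.3, 0.7, 0.8]
width: 0.753
grip_force: 0.0
```

Run:
```python
from h import *
st();print(to([.549,.058,.053]));w=snap("wrist","w4")
print(proj(w,[.549,.058,.09]),proj(w,[.549-.0205,.058,.0785]),proj(w,[.549+.0205,.058,.0785]))
cv2.imwrite("pics/w4b.png",cv2.convertScaleAbs(w["img"],alpha=1.5))
```

```text
14.2 [0.5489 0.0571 0.1292] yaw 1.5789 z [-0.001  0.001 -1.   ] F [0.3 0.7 0.8] w 0.753 g 0.0 q [ 0.35  0.54 -0.66  1.89  0.43  0.86 -0.52]
[0.03 0.01 2.54]
[319.24753074 230.02373709] [288.70290248 222.86576025] [350.04097932 223.39133744]
```

View pics/w4b.png

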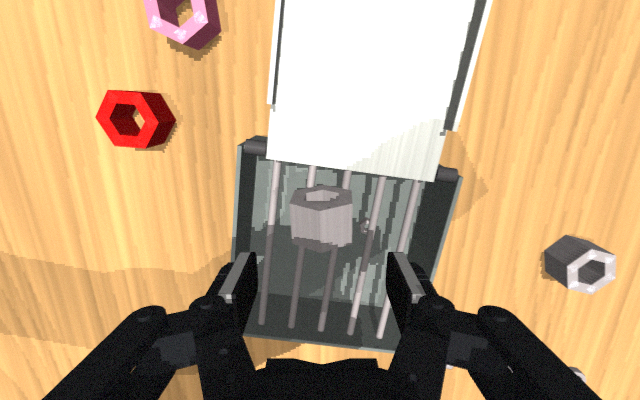

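The nut is at columns 290–352, rows 185–248, centred between the fingers and square to them. I descend and grip.

>>> {"op": "servo_tool", "data": {
  "motion": [
    [0,0.02,0.5,0],
    [0,0,0.5,0],
    [0,0,0.5,0],
    [0,0,0.5,0],
    [0,0,0.4,0],
    [0,0,0.12,0],
    [0,0,0,0],
    [0,0,0,0]
  ]
}}

```text
clock: 14.92
position: [0.5505, 0.056, 0.0547]
eef_rot: [0.0, 0.704, 0.71, 0.0]
ft_force: [0.6, 0.6, -0.5]
width: 0.752
grip_force: 0.0
```

>>> {"op": "servo_tool", "data": {
  "motion": [
    [0,0,0,0],
    [0,0,0,0],
    [0,0,0,0],
    [0,0,0,0],
    [0,0,0,0],
    [0,0,0,0],
    [0,0,0,0],
    [0,0,0,0]
  ],
  "grip": 0,
  "newtons": 45
}}

```text
clock: 15.58
position: [0.5503, 0.0559, 0.0548]
eef_rot: [0.0, 0.704, 0.71, 0.0]
ft_force: [-2.7, 0.2, 6.5]
width: 0.471
grip_force: 47.9
```

>>> {"op": "servo_tool", "data": {
  "motion": [
    [0,0,-0.2,0],
    [0,0,-0.4,0],
    [0,0,-0.6,0],
    [0,0,-0.8,0],
    [0,0,-0.8,0],
    [0,0,-0.8,0],
    [0,0,-0.4,0],
    [0,0,0,0],
    [0,0,0,0]
  ]
}}

```text
clock: 16.33
position: [0.5498, 0.0553, 0.1741]
eef_rot: [0.0, 0.704, 0.71, 0.0]
ft_force: [-1.4, -0.2, -2.5]
width: 0.469
grip_force: 47.1
```

Run:
```python
from h import *
st();print(to([.444,-.264,.14]));w=snap("wrist","w5");snap("scene","s5")
```

```text
16.33 [0.5498 0.0553 0.1741] yaw 1.5783 z [ 0.001 -0.001 -1.   ] F [-1.4 -0.2 -2.5] w 0.469 g 47.1 q [ 0.39  0.48 -0.7   1.86  0.38  0.94 -0.48]
[-10.62  -3.61   1.14]
```

The nut is held (width 0.469, about 40 mm). I carry it to the bowl.

>>> {"op": "servo_tool", "data": {
  "motion": [
    [-0.4,-0.13,0,0],
    [-0.76,-0.26,0,0],
    [-0.76,-0.26,0,0],
    [-0.76,-0.26,0,0],
    [-0.76,-0.26,0,0],
    [-0.76,-0.26,0,0],
    [-0.76,-0.26,0,0],
    [-0.76,-0.26,0,0],
    [-0.76,-0.26,0,0],
    [-0.76,-0.26,0,0],
    [-0.76,-0.26,0,0],
    [-0.76,-0.26,0,0],
    [-0.76,-0.26,0,0],
    [-0.76,-0.26,0,0],
    [-0.4,-0.13,0,0],
    [0,0,0.5,0],
    [0,0,0.7,0],
    [0,0,0.5,0],
    [0,0,0,0],
    [0,0,0,0]
  ]
}}

```text
clock: 18.1
position: [0.4424, -0.2649, 0.122]
eef_rot: [-0.001, 0.704, 0.71, -0.0]
ft_force: [0.1, -0.7, -1.8]
width: 0.471
grip_force: 46.9
```

Run:
```python
from h import *
st();print(to([.444,-.264,.023]));w=snap("wrist","w6")
```

```text
18.1 [ 0.4424 -0.2649  0.122 ] yaw 1.5793 z [-0.002  0.002 -1.   ] F [ 0.1 -0.7 -1.8] w 0.471 g 46.9 q [ 0.97  0.48 -0.61  1.98  0.38  0.79  0.15]
[0.02 0.06 3.3 ]
```

>>> {"op": "servo_tool", "data": {
  "motion": [
    [0,0.05,0.5,0],
    [0,0,0.5,0],
    [0,0,0.5,0],
    [0,0,0.4,0],
    [0,0,0.4,0],
    [0,0,0.3,0],
    [0,0,0.3,0],
    [0,0,0.2,0],
    [0,0,0,0],
    [0,0,0,0]
  ]
}}

```text
clock: 18.98
position: [0.4448, -0.2654, 0.0299]
eef_rot: [-0.0, 0.704, 0.71, -0.0]
ft_force: [0.8, -0.5, -1.0]
width: 0.469
grip_force: 47.1
```

>>> {"op": "servo_tool", "data": {
  "motion": [
    [0,0,0.07,0],
    [0,0,0.07,0],
    [0,0,0,0],
    [0,0,0,0]
  ]
}}

```text
clock: 19.32
position: [0.4448, -0.2656, 0.0259]
eef_rot: [0.0, 0.704, 0.71, -0.0]
ft_force: [0.4, 0.4, -2.0]
width: 0.468
grip_force: 47.1
```

>>> {"op": "servo_tool", "data": {
  "motion": [
    [0,0,0.06,0],
    [0,0,0.06,0],
    [0,0,0.04,0],
    [0,0,0,0],
    [0,0,0,0]
  ]
}}

```text
clock: 19.73
position: [0.4446, -0.2655, 0.0208]
eef_rot: [-0.0, 0.704, 0.71, -0.0]
ft_force: [0.0, 0.4, -1.8]
width: 0.476
grip_force: 47.1
```

>>> {"op": "servo_tool", "data": {
  "motion": [
    [0,0,0,0],
    [0,0,0,0],
    [0,0,0,0],
    [0,0,0,0],
    [0,0,0,0],
    [0,0,0,0]
  ],
  "grip": 0.58
}}

```text
clock: 20.23
position: [0.4447, -0.2656, 0.021]
eef_rot: [0.0, 0.704, 0.71, -0.0]
ft_force: [0.2, 0.2, 0.1]
width: 0.581
grip_force: 0.1
```

>>> {"op": "servo_tool", "data": {
  "motion": [
    [0,0,-0.2,0],
    [0,0,-0.3,0],
    [0,0,-0.5,0],
    [0,0,-0.7,0],
    [0,0,-0.9,0],
    [0,0,-0.9,0],
    [0,0,-0.9,0],
    [0,0,-0.9,0],
    [0,0,-0.9,0],
    [-0.9,0,0,0],
    [-0.9,0,0,0],
    [-0.9,0,0,0],
    [-0.9,0,0,0],
    [-0.9,0,0,0],
    [-0.9,0,0,0],
    [0,0,0,0],
    [0,0,0,0]
  ]
}}

```text
clock: 21.65
position: [0.4454, -0.4289, 0.2073]
eef_rot: [0.0, 0.705, 0.709, 0.0]
ft_force: [1.2, -0.2, -0.1]
width: 0.578
grip_force: 0.0
```

Run:
```python
from h import *
st();a=snap("scene","s7");b=snap("side","d7")
f=lambda i,x,y,w,h:cv2.resize(i[y:y+h,x:x+w],(390,290),interpolation=2)
k=np.vstack([np.hstack([f(a["img"],195,215,108,80),f(b["img"],315,125,108,80)]),np.hstack([f(a["img"],330,170,130,97),f(b["img"],175,165,130,97)])])
cv2.imwrite("pics/c7.png",cv2.convertScaleAbs(k,alpha=1.4))
```

```text
21.65 [ 0.4454 -0.4289  0.2073] yaw 1.576 z [ 0.  0. -1.] F [ 1.2 -0.2 -0.1] w 0.578 g 0.0 q [ 1.15  0.52 -0.6   1.68  0.33  1.05  0.45]
```

View pics/c7.png

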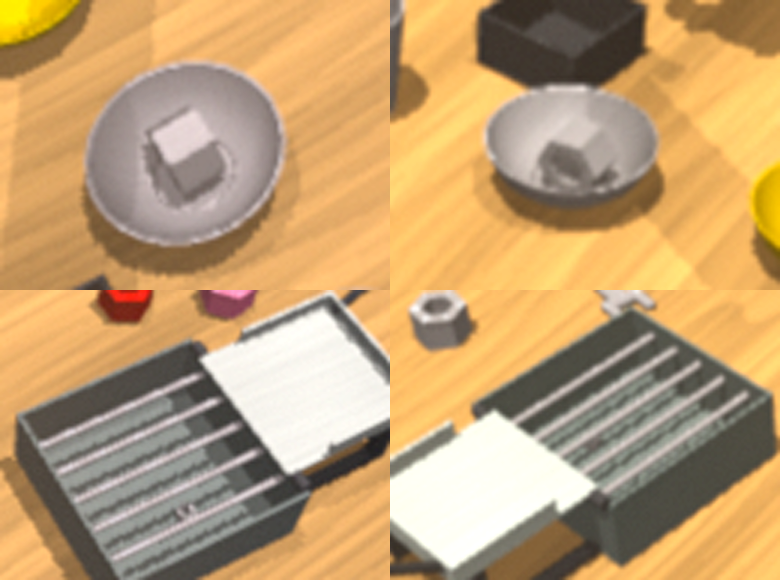

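The large nut rests in the upright bowl (crop (188,150)), the small nut is in the pan (185,512), the tray is level and the arm is clear.

```bash
python3 -c "
from cell import *
print(job_done())"
```

```text
the job is handed in; nothing more can be done
None
```

The job is handed in at about 22 s of the 64 s: the tray was tipped and lowered, the small nut is in the pan, and the large nut is in the upright shallow grey bowl; the hand-in gave no verdict.

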